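# Push the full solder reel up its gutter into the dip

### The job

Two reels of the same size stand on edge at the low end of the two sloped gutters of the rack: one is full of solder, the other is an empty spool. With your fingertips push the full one up its gutter and over the crest, until it sits in the dip against the end stop and cannot roll back; do not lift it. Leave the empty spool and the other things on the bench where they are.

Things in the scene. Friction and masses are not known exactly. Their poses are not given: they have to be found in the camera images.
- rack: fixed rack: plywood base 330 x 170 x 12 mm, two parallel aluminium gutters. Origin under the base's centre at bench height; +x runs along the gutters from low end to end stops, z up. Gutter centre lines at y = +37.5 and -37.5 mm, each 40 mm wide inside, side walls 3 mm thick, 14 mm above the floor. Smooth and slippery. Floor rises at 6 degrees to the crest, then falls at 10 degrees into the dip
- low_stop (a point): foot of the low stop's inner face at gutter floor level, midway between the two gutters: x = -129, z = 33 mm in the rack's frame. The low stop is 12 mm tall and 8 mm thick; its top is 45 mm above the bench
- crest (a point): the crest of the gutter floors, midway between the two gutters: x = 55, z = 52 mm in the rack's frame. A reel let go before the crest rolls back; past it, it rolls on by itself to the end stop
- end_stop (a point): foot of the end stop's face at gutter floor level, midway between the two gutters: x = 124, z = 40 mm in the rack's frame. The end stop is 40 mm tall, at right angles to the falling floor of the dip
- full_reel: full solder reel: 60 mm diameter, 36 mm wide, 0.22 to 0.34 kg, black flanges, silvery solder wound to 57 mm diameter. Stands on edge in either gutter, axle along the rack's y, resting on the low stop. Origin at its centre: in the rack's frame x = -108, z = 65 mm at the start; z = 82 mm over the crest; x = 100, z = 75 mm once seated in the dip
- empty_reel: empty spool, origin at its centre: same flanges (60 mm diameter, 36 mm wide), 35 g, only a bare black hub of 22 mm diameter between them; it stands in the other gutter at the same place along it; leave it there
- flux_jar: small glass jar with white cap, 44 mm across, 40 mm tall, standing on the bench; origin under its centre; bystander
- screwdriver: screwdriver about 150 mm long lying on the bench; bystander
- side_cutters: side cutters with blue handles, about 130 mm long, 14 mm high, lying on the bench; bystander
- wire_reel: reel of copper wire, 60 mm across, 36 mm high, lying flat on the bench beyond the rack's upper end; bystander
- round_board: round black circuit board, 64 mm across, up to 11 mm high, lying on the bench before the rack's lower end; bystander

How it is judged:
By the outcome, as a careful person would: the job done as asked, in the order asked, and still so for the second after the job is handed in, with the robot touching nothing.
It also fails if it takes over 35 s, if anything falls off the work surface, if the arm or the gripper's body presses on something with over 40 N, if the wrist force passes 120 N, or if a joint passes its speed limit or range.

### The arm

A 7-joint arm with a two-finger parallel gripper is mounted at the origin on the work surface. World frame = base frame: x ahead of the robot, y to its left, z up, the work surface at z = 0. Lengths are in m, angles in rad, forces in N, time in s.
With the tool pointing down it reaches from about 0.425 to 0.875 m from the base axis. Payload 4.7 kg.
Tool frame: the origin (TCP) lies between the finger pads; the fingertips stand 8 mm ahead of it and the grasp point (between the pads) lies 11 mm behind it (r.nose_length is the z of the fingertips in the tool frame, in m); z points along the fingers, y is the line along which they close (so a half turn about z gives the same grasp; the last joint's range is limited). The gripper opens to 87 mm and grips with 3 to 60 N. Pads are 19 mm wide; open, the fingers measure 117 mm over their backs; the gripper's body (75 mm by 190 mm) begins 51 mm behind the grasp point.
Start: joints at [-1.2, 0.321, -0.07, 1.45, 0.023, 1.371, -0.057], TCP at [0.227, 0.609, 0.231] pointing down, gripper open.
Joint ranges: [-2.86, 2.86], [-0.3, 2.09], [-1.38, 1.24], [0.06, 2.45], [-1.56, 4.7], [0.09, 2.05], [-2.69, 2.69]. Speed limits (rad/s): [2.57, 2.57, 3.14, 3.14, 3.14, 3.14, 3.14].

### API

Orientations are given as a unit quaternion [w, x, y, z].
In Python, from plant import status, optics, r gives the robot as it stands.
- The arm moves only by the tool carry_out, never from a script. Its argument "plan" is a list of rows, each an object with "travel": the shift along the tool's x, y, z normalised to -1 to 1, where 1 is 40 mm, a list of three; "rot": the turn, a rotation vector about the tool's x, y, z normalised to -1 to 1, where 1 is 8 degrees, a list of three. In form: [{"travel": [x, y, z], "rot": [rx, ry, rz]}, ...]. A call has 1 to 10 rows; each row shifts and turns the commanded pose from where the row before left it, along the tool's axes as they then stand; what a row does not reach is not made up. A row lasts 1/8 s, in which the tool goes at most 62.5 mm and 10.7 degrees, less where a joint would pass 70% of its speed; a pose out of reach is approached as far as the arm can. A call with a number of a shift or a turn outside -1 to 1 is refused whole. A call with a gripper value outside its range is refused whole. "gripper" is the closure, from -1 (fully open) to 1 (shut), set as the call begins (left out, the last holds). The fingers move at their own pace and stop on an object; the grip force is fixed at half the most. Time passes only in rows, so rows that do not move let the fingers close. It gives the time, the measured TCP pose, the force, the opening and the grip force at its end, in the units of the state.
- status.state(): the state, without advancing time (a new reading comes with each control period).
- optics.read_camera(name): name is "scene" or "top" or "wrist"; returns a dict with "color" (480x640x3 uint8, blue, green, red), "depth" (480x640 float32, m along the optical axis (not along the pixel's ray), 0 where there is no reading), "fx", "fy", "cx", "cy" (pixels), "pose" (4x4, takes a point from camera to world coordinates); the wrist camera has in their place "mount" (4x4, takes a point from camera to tool coordinates, whose origin is the TCP and whose axes are the flange's). Camera axes: x right, y down, z forward; pixel columns grow to the right and rows downward; lengths in m; the calibration is good to about 2 mm. The wrist camera is an equidistant fisheye: a pixel r from the principal point sees the ray r / f radians off the axis. A picture is of the moment at which its call begins: read the wrist's pose just before it.
- r.close_job(): hands the job in; it is judged then, once.
The state is a dict: "t": time; "qpos": joint angles; "joint_velocities": joint speeds; "joint_efforts": joint torques, N m; "tcp_pos": TCP position; "orientation": TCP orientation; "ft_force": force on the tool from outside, world axes, zero at the start; "wrist_torque": the same for the moment, N m; "width": finger opening in m; "grip_force": force on a finger pad.
Only numpy, scipy, OpenCV 4.12 (cv2) and the standard library are available. Lean on these libraries where they do the work, as an engineer would, in place of code of your own. Each camera call takes 0.05 s, during which the arm holds its last target. There are 200 camera calls.

## Working session

There is one attempt and no reset: what is moved stays moved. The work goes in short steps, Python scripts to look and compute and a tool call to move; the robot and the scene stay as the last step left them, time stands still between calls to the robot, and variables do not carry over. Pictures are saved under pics/ and viewed, at most 10 in all, crops included, and the job is handed in when it is done.

Besides the shell and the picture viewer there is one more tool, called after "Request:" by a JSON object that holds its "op" and its "data". carry_out: Moves the arm, as the interface text tells. Its arguments: {"type":"object","properties":{"plan":{"type":"array","items":{"type":"object","properties":{"travel":{"type":"array","items":{"type":"number"}},"rot":{"type":"array","items":{"type":"number"}}}}},"gripper":{"type":"number"}},"required":["plan"]}

```bash
ls; mkdir -p pics
python3 - <<'E'
from plant import status, optics, r
import cv2,numpy as np
s=status.state();print(s)
for n in("scene","top"):
    d=optics.read_camera(n);cv2.imwrite(f"pics/{n}0.png",d["color"]);np.savez(f"{n}0.npz",**d);print(n,d["pose"].round(3).tolist(),d["fx"],d["cx"],d["cy"])
E
```

```text
pics
{'t': 0.0, 'qpos': array([-1.19989362,  0.32181157, -0.07005725,  1.45171274,  0.02262997,
        1.37080289, -0.05689245]), 'joint_velocities': array([ 0.00085989, -0.00075829,  0.0017092 , -0.00117844, -0.00053917,
        0.00108609, -0.00010158]), 'joint_efforts': array([-1.23783651e-03, -4.91283023e+01, -4.04572953e-01, -3.12526953e+01,
       -6.38540718e-02,  4.39358479e-02,  1.76492090e-04]), 'tcp_pos': array([0.22690997, 0.60851201, 0.22944978]), 'orientation': array([-1.04041998e-04,  1.77447162e-01,  9.84129847e-01, -9.68608014e-04]), 'ft_force': array([ 1.18424549, -0.65024828, -0.7000668 ]), 'wrist_torque': array([-0.05647594, -0.00437324,  0.00093008]), 'grip_force': 0.0, 'width': 0.08704210507710568}
scene [[-0.809, 0.354, -0.47, 0.941], [0.588, 0.483, -0.649, 0.529], [-0.003, -0.801, -0.599, 0.567], [0.0, 0.0, 0.0, 1.0]] 447.1658176268728 316.978309117549 233.2494933380187
top [[0.038, -0.973, 0.227, 0.35], [-0.999, -0.036, 0.013, 0.008], [-0.004, -0.228, -0.974, 0.991], [0.0, 0.0, 0.0, 1.0]] 524.5588903341703 325.40480748627505 244.21470788725162
```

View pics/scene0.png

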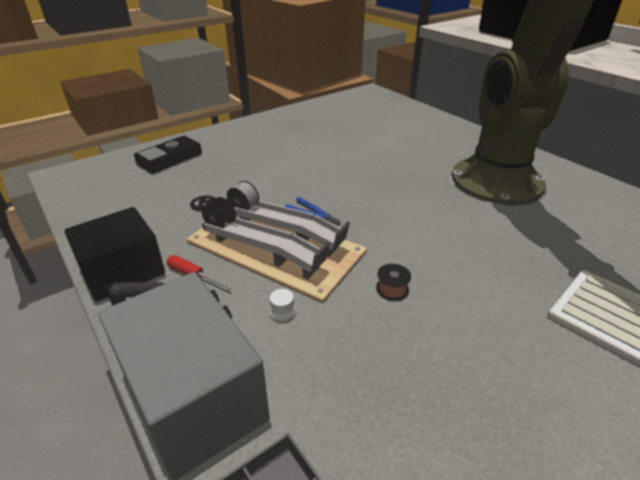

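View pics/top0.png

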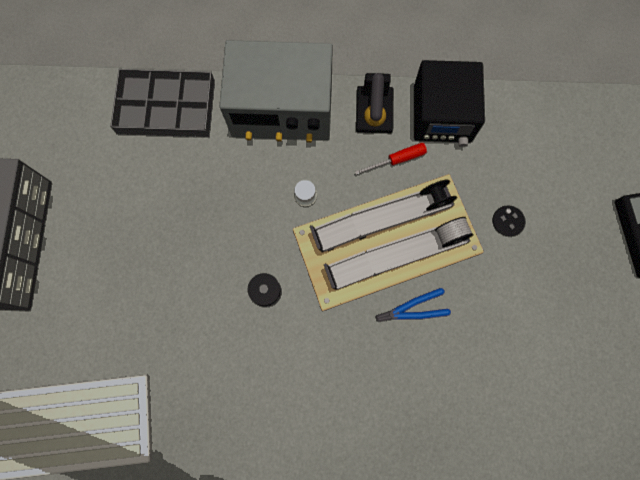

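The top view shows the full (silvery) reel at about (455,232), in the near gutter. The empty spool is at (437,195) in the far one, and the rack's +x points left in the image. Next I'll measure the rack pose.

```bash
cat > h.py <<'E'
import numpy as np,cv2
from scipy.spatial.transform import Rotation as R
def plane(d,px,z):
    px=np.atleast_2d(px).astype(float);P=d["pose"]
    ray=np.c_[(px[:,0]-d["cx"])/d["fx"],(px[:,1]-d["cy"])/d["fy"],np.ones(len(px))]@P[:3,:3].T
    return P[:3,3]+ray*((z-P[2,3])/ray[:,2])[:,None]
def cloud(d):
    v,u=np.mgrid[:480,:640];z=d["depth"];c=np.stack([(u-d["cx"])/d["fx"]*z,(v-d["cy"])/d["fy"]*z,z],-1)
    return c@d["pose"][:3,:3].T+d["pose"][:3,3]
def rot(s): w=s["orientation"]; return R.from_quat([*w[1:],w[0]])
E
python3 - <<'E'
from h import *
d=dict(np.load("top0.npz"))
hsv=cv2.cvtColor(d["color"],cv2.COLOR_BGR2HSV)
m=((hsv[...,0]>12)&(hsv[...,0]<32)&(hsv[...,1]>60)&(hsv[...,2]>110)).astype(np.uint8)
m[:170]=0;m[320:]=0;m[:,:285]=0;m[:,490:]=0
ys,xs=np.nonzero(m)
w=plane(d,np.c_[xs,ys],.012)
rc=cv2.minAreaRect((w[:,:2]*1000).astype(np.float32));print(rc)
b=cv2.boxPoints(rc)/1000
c=np.array(rc[0])/1000
e=[b[1]-b[0],b[2]-b[1]];e=max(e,key=np.linalg.norm);e/=np.linalg.norm(e);e*=np.sign(e[1])
n=np.array([-e[1],e[0]]);print("c",c,"ex",e,"ey",n)
C=cloud(d);L=C[...,:2]-c;X=L@e;Y=L@n;Z=C[...,2]
ok=(d["depth"]>0)
for s in(1,-1):
  k=ok&(abs(Y-s*.0375)<.03)&(X<-.06)&(X>-.16)&(Z>.075)
  print(s,k.sum(),X[k].min(),X[k].max(),Y[k].min(),Y[k].max(),Z[k].max(), np.median(d["color"][k],0), np.median(X[k]))
  for x in(-.04,0,.04,.08):
    k=ok&(abs(Y-s*.0375)<.01)&(abs(X-x)<.006);print("  floor",x,np.median(Z[k]).round(4))
  k=ok&(abs(X)<.05)&(Z>.03)&(Y*s>0);print("  gutter y",np.percentile(Y[k],[1,99]))
k=ok&(abs(X-.13)<.03)&(abs(abs(Y)-.0375)<.015)&(Z>.065);print("endstop X",np.percentile(X[k],[2,50,98]))
E
```

```text
((590.984130859375, -97.59326171875), (170.1524200439453, 329.6153259277344), 22.085906982421875)
c [ 0.59098413 -0.09759326] ex [-0.37599632  0.92662114] ey [-0.92662114 -0.37599632]
1 615 -0.13669101011990448 -0.08007360684181483 0.019376759789651414 0.056110992551265046 0.09682119270004286 [123. 127. 133.] -0.10317281176513157
  floor -0.04 0.0415
  floor 0 0.0461
  floor 0.04 0.0502
  floor 0.08 0.0474
  gutter y [0.01459026 0.06065466]
-1 249 -0.1353122343169022 -0.07997666441052641 -0.05539307339767311 -0.018513252143998314 0.09781049907004113 [17. 16. 17.] -0.10695267111642395
  floor -0.04 0.0418
  floor 0 0.0463
  floor 0.04 0.0499
  floor 0.08 0.0474
  gutter y [-0.37964846 -0.0143254 ]
endstop X [0.1282389  0.13242843 0.13601384]
```

Request:
{"op": "carry_out", "data": {"gripper": 1, "plan": [{"travel":[0,0,0],"rot":[0,0,0.99]},{"travel":[0,0,0],"rot":[0,0,0.99]},{"travel":[0,0,0],"rot":[0,0,0.99]},{"travel":[0,0,0],"rot":[0,0,0.99]},{"travel":[0,0,0],"rot":[0,0,0.99]},{"travel":[0,0,0],"rot":[0,0,0.99]},{"travel":[-0.5,0,0],"rot":[0,0,0]},{"travel":[-1,0,0],"rot":[0,0,0]},{"travel":[-1,0,0],"rot":[0,0,0]},{"travel":[-1,0,0],"rot":[0,0,0]}]}}

```text
t: 1.35
tcp_pos: [0.2799, 0.4778, 0.23]
orientation: [0.0, 0.559, 0.829, -0.0]
ft_force: [0.0, 0.4, 0.4]
width: 0.0017
grip_force: 0.0
```

```bash
cat >> h.py <<'E'
c=np.array([.59098,-.09759]);e=np.array([-.3760,.92662]);n=np.array([-.92662,-.3760])
def rep():
    from plant import status
    s=status.state();L=s["tcp_pos"][:2]-c;M=rot(s).as_matrix()
    print("t",round(s["t"],2),"X",(L@e).round(4),"Y",(L@n).round(4),"z",s["tcp_pos"][2].round(4),"F",s["ft_force"].round(1),"w",round(s["width"],4))
    print("toolx in rack",(M[:2,0]@e).round(3),(M[:2,0]@n).round(3),M[2,0].round(3),"toolz",M[:,2].round(3))
E
python3 -c "
from h import *;rep()"
```

```text
t 1.35 X 0.6501 Y 0.0719 z 0.23 F [0.  0.4 0.4] w 0.0017
toolx in rack 1.0 -0.001 -0.001 toolz [-0.    -0.001 -1.   ]
```

Request:
{"op": "carry_out", "data": {"plan": [{"travel":[-1,0,0]},{"travel":[-1,0.1,0]},{"travel":[-1,0.1,0]},{"travel":[-1,0.1,0]},{"travel":[-1,0.1,0]},{"travel":[-1,0.1,0]},{"travel":[-1,0.1,0]},{"travel":[-1,0.1,0]},{"travel":[-1,0.1,0]},{"travel":[-1,0.06,0]}]}}

```text
validation failed for argument at $.pl...
```

Request:
{"op": "carry_out", "data": {"plan": [{"travel":[-1,0,0]},{"travel":[-1,0,0]},{"travel":[-1,0,0]},{"travel":[-1,0,0]},{"travel":[-1,0,0]},{"travel":[-1,0,0]},{"travel":[-1,0,0]},{"travel":[-1,0,0]},{"travel":[-0.8,0,0]},{"travel":[0,0,0]}]}}

```text
validation failed for argument at $.pl...
```

```bash
python3 -c "
from h import *;rep()"
```

```text
t 1.35 X 0.6501 Y 0.0719 z 0.23 F [0.  0.4 0.4] w 0.0017
toolx in rack 1.0 -0.001 -0.001 toolz [-0.    -0.001 -1.   ]
```

Both calls were refused because every row needs "rot".

Request:
{"op": "carry_out", "data": {"plan": [{"travel":[-1,0,0],"rot":[0,0,0]},{"travel":[-1,0.1,0],"rot":[0,0,0]},{"travel":[-1,0.1,0],"rot":[0,0,0]},{"travel":[-1,0.1,0],"rot":[0,0,0]},{"travel":[-1,0.1,0],"rot":[0,0,0]},{"travel":[-1,0.1,0],"rot":[0,0,0]},{"travel":[-1,0.1,0],"rot":[0,0,0]},{"travel":[-1,0.1,0],"rot":[0,0,0]},{"travel":[-1,0.1,0],"rot":[0,0,0]},{"travel":[-1,0.06,0],"rot":[0,0,0]}]}}

```text
t: 2.6
tcp_pos: [0.4618, 0.1201, 0.2303]
orientation: [-0.0, 0.559, 0.829, -0.0]
ft_force: [-0.1, -0.2, -0.0]
width: 0.0004
grip_force: 0.0
```

Request:
{"op": "carry_out", "data": {"plan": [{"travel":[-1,0,0],"rot":[0,0,0]},{"travel":[-1,0,0],"rot":[0,0,0]},{"travel":[-1,0,0],"rot":[0,0,0]},{"travel":[-1,0,0],"rot":[0,0,0]},{"travel":[-1,0,0],"rot":[0,0,0]},{"travel":[-1,0,0],"rot":[0,0,0]},{"travel":[-1,0,0],"rot":[0,0,0]},{"travel":[-1,0,0],"rot":[0,0,0]},{"travel":[-0.8,0,0],"rot":[0,0,0]},{"travel":[0,0,0],"rot":[0,0,0]}]}}

```text
t: 3.85
tcp_pos: [0.593, -0.208, 0.2299]
orientation: [-0.0, 0.561, 0.828, -0.001]
ft_force: [-0.1, -0.0, 0.5]
width: 0.0003
grip_force: 0.0
```

```bash
python3 -c "
from h import *;rep()"
```

```text
t 3.85 X -0.1031 Y 0.0396 z 0.2299 F [-0.1 -0.   0.5] w 0.0003
toolx in rack 1.0 -0.005 -0.001 toolz [-0.001 -0.002 -1.   ]
```

Request:
{"op": "carry_out", "data": {"plan": [{"travel":[-0.9,0.05,0],"rot":[0,0,-0.03]},{"travel":[-0.9,0,0],"rot":[0,0,0]},{"travel":[0,0,0.8],"rot":[0,0,0]},{"travel":[0,0,0.8],"rot":[0,0,0]},{"travel":[0,0,0.8],"rot":[0,0,0]},{"travel":[0,0,0.8],"rot":[0,0,0]},{"travel":[0,0,0.6],"rot":[0,0,0]},{"travel":[0,0,0.3],"rot":[0,0,0]},{"travel":[0,0,0],"rot":[0,0,0]}]}}

```text
t: 4.97
tcp_pos: [0.6224, -0.2697, 0.0659]
orientation: [-0.001, 0.557, 0.831, 0.0]
ft_force: [0.2, -0.7, -0.0]
width: 0.0004
grip_force: 0.0
```

```bash
python3 -c "
from h import *;rep()
from plant import optics
a=optics.read_camera('top')['color'];b=optics.read_camera('scene')['color']
a=cv2.resize(a[150:330,280:520],(600,450),interpolation=2);b=cv2.resize(b[150:310,170:380],(600,457),interpolation=2)
cv2.imwrite('pics/a1.png',a);cv2.imwrite('pics/b1.png',b)"
```

```text
t 4.97 X -0.1713 Y 0.0356 z 0.0659 F [ 0.2 -0.7 -0. ] w 0.0004
toolx in rack 1.0 0.004 0.001 toolz [-0.001  0.001 -1.   ]
```

View pics/b1.png

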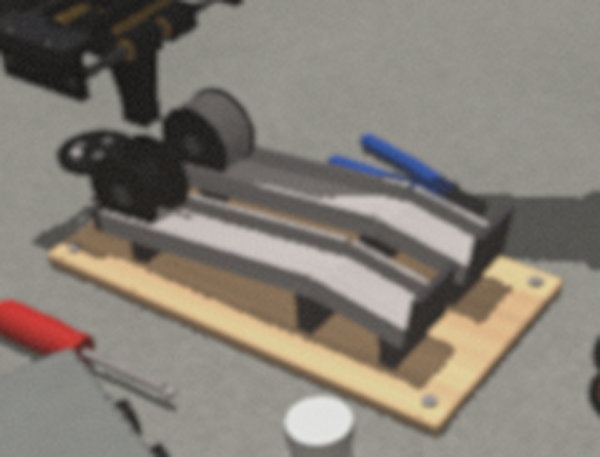

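Request:
{"op": "carry_out", "data": {"plan": [{"travel":[0.2,-0.05,0],"rot":[0,0,0.03]},{"travel":[0.2,0,0],"rot":[0,0,0]},{"travel":[0.1,0,0],"rot":[0,0,0]},{"travel":[0.1,0,0],"rot":[0,0,0]},{"travel":[0.1,0,-0.01],"rot":[0,0,0]},{"travel":[0.12,0,-0.012],"rot":[0,0,0]},{"travel":[0.15,0,-0.016],"rot":[0,0,0]},{"travel":[0.2,0,-0.02],"rot":[0,0,0]},{"travel":[0.2,0,-0.02],"rot":[0,0,0]},{"travel":[0.2,0,-0.02],"rot":[0,0,0]}]}}

```text
t: 6.32
tcp_pos: [0.597, -0.2126, 0.0705]
orientation: [-0.0, 0.559, 0.829, 0.0]
ft_force: [-0.3, -0.7, 0.1]
width: 0.0003
grip_force: 0.4
```

```bash
cat >> h.py <<'E'
def reels():
    from plant import optics
    d=optics.read_camera("top");C=cloud(d);L=C[...,:2]-c;X=L@e;Y=L@n;Z=C[...,2]
    for s in(1,-1):
        fl=np.where(X<.055,.052-(.055-X)*.105,.052-(X-.055)*.176)
        k=(d["depth"]>0)&(abs(Y-s*.0375)<.022)&(abs(X)<.14)&(Z>fl+.045)&(Z<fl+.07)
        print(s,k.sum(),"X",np.percentile(X[k],[1,50,99]).round(4),"Y",np.percentile(Y[k],[1,99]).round(4),"Z",Z[k].max().round(4))
    return d
E
python3 -c "
from h import *;rep();a=reels()['color']
cv2.imwrite('pics/a2.png',cv2.resize(a[150:330,280:520],(600,450),interpolation=2))"
```

```text
t 6.33 X -0.1089 Y 0.0377 z 0.0705 F [-0.3 -0.7  0.1] w 0.0003
toolx in rack 1.0 -0.001 0.0 toolz [ 0.  0. -1.]
1 86 X [-0.0676 -0.0525 -0.0446] Y [0.0197 0.0365] Z 0.1014
-1 44 X [-0.1264 -0.1015 -0.0843] Y [-0.0544 -0.0188] Z 0.0962
```

View pics/a2.png

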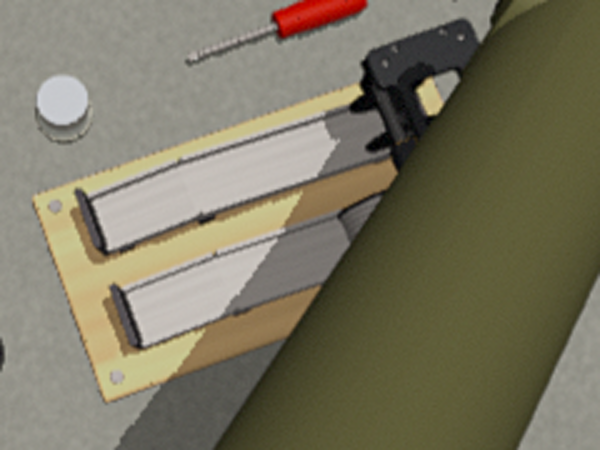

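The arm hides most of the reel, but its front edge at (340,220) has moved up the gutter. The push continues.

Request:
{"op": "carry_out", "data": {"plan": [{"travel":[0.2,0,-0.02],"rot":[0,0,0]},{"travel":[0.25,0,-0.026],"rot":[0,0,0]},{"travel":[0.25,0,-0.026],"rot":[0,0,0]},{"travel":[0.25,0,-0.026],"rot":[0,0,0]},{"travel":[0.25,0,-0.026],"rot":[0,0,0]},{"travel":[0.25,0,-0.026],"rot":[0,0,0]},{"travel":[0.25,0,-0.026],"rot":[0,0,0]},{"travel":[0.25,0,-0.026],"rot":[0,0,0]},{"travel":[0.25,0,-0.026],"rot":[0,0,0]},{"travel":[0.2,0,-0.02],"rot":[0,0,0]}]}}

```text
t: 7.62
tcp_pos: [0.5609, -0.1236, 0.0804]
orientation: [-0.0, 0.559, 0.829, 0.0]
ft_force: [-0.3, 0.4, 0.0]
width: 0.0006
grip_force: 0.4
```

```bash
python3 -c "
from h import *;rep();reels()
from plant import optics
b=optics.read_camera('scene')['color']
cv2.imwrite('pics/b2.png',cv2.resize(b[150:310,170:380],(600,457),interpolation=2))"
```

```text
t 7.62 X -0.0128 Y 0.0376 z 0.0804 F [-0.3  0.4  0. ] w 0.0006
toolx in rack 1.0 -0.0 0.0 toolz [-0.  0. -1.]
1 52 X [0.0346 0.0452 0.0521] Y [0.0196 0.0365] Z 0.1076Traceback (most recent call last):
  File "<string>", line 2, in <module>
    from h import *;rep();reels()
                          ~~~~~^^
  File "h.py", line 23, in reels
    print(s,k.sum(),"X",np.percentile(X[k],[1,50,99]).round(4),"Y",np.percentile(Y[k],[1,99]).round(4),"Z",Z[k].max().round(4))
                        ~~~~~~~~~~~~~^^^^^^^^^^^^^^^^
    return _quantile_unchecked(
        a, q, axis, out, overwrite_input, method, keepdims, weights)
    return _ureduce(a,
                    func=_quantile_ureduce_func,
    ...<5 lines>...
                    overwrite_input=overwrite_input,
                    method=method)
    r = func(a, **kwargs)
    result = _quantile(arr,
                       quantiles=q,
    ...<2 lines>...
                       out=out,
                       weights=wgt)
    slices_having_nans = np.isnan(arr[-1, ...])
                                  ~~~^^^^^^^^^
IndexError: index -1 is out of bounds for axis 0 with size 0
```

Request:
{"op": "carry_out", "data": {"plan": [{"travel":[0.15,0,-0.016],"rot":[0,0,0]},{"travel":[0.2,0,-0.02],"rot":[0,0,0]},{"travel":[0.2,0,-0.02],"rot":[0,0,0]},{"travel":[0.2,0,0],"rot":[0,0,0]},{"travel":[0.2,0,0],"rot":[0,0,0]},{"travel":[0.2,0,0],"rot":[0,0,0]},{"travel":[0.1,0,0],"rot":[0,0,0]},{"travel":[0,0,0],"rot":[0,0,0]},{"travel":[0,0,0],"rot":[0,0,0]},{"travel":[0,0,0],"rot":[0,0,0]}]}}

```text
t: 8.93
tcp_pos: [0.5425, -0.0784, 0.0827]
orientation: [0.0, 0.559, 0.829, -0.0]
ft_force: [-0.0, -0.2, -0.5]
width: 0.0007
grip_force: 0.0
```

```bash
python3 -c "
from h import *;rep()
from plant import optics
b=optics.read_camera('scene')['color']
cv2.imwrite('pics/b2.png',cv2.resize(b[150:310,170:380],(600,457),interpolation=2))"
```

```text
t 8.93 X 0.036 Y 0.0377 z 0.0827 F [-0.  -0.2 -0.5] w 0.0007
toolx in rack 1.0 -0.001 -0.0 toolz [ 0. -0. -1.]
```

View pics/b2.png

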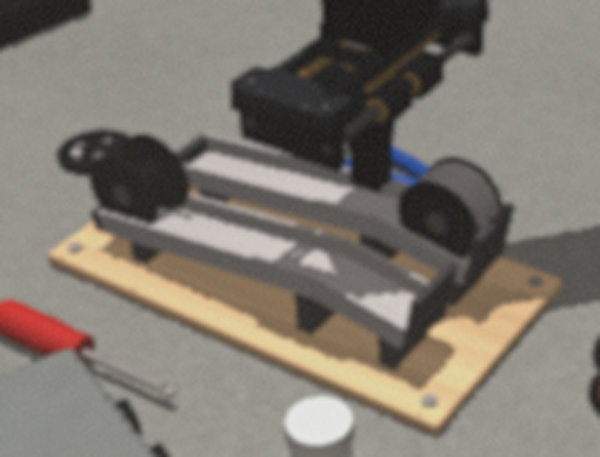

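The full reel (450,210) sits in the dip against the end stop, and the empty spool (140,180) hasn't moved. Now I'll back off and raise the tool.

Request:
{"op": "carry_out", "data": {"plan": [{"travel":[-0.3,0,-0.1],"rot":[0,0,0]},{"travel":[0,0,-0.8],"rot":[0,0,0]},{"travel":[0,0,-1],"rot":[0,0,0]},{"travel":[0,0,-1],"rot":[0,0,0]},{"travel":[0,0,-0.6],"rot":[0,0,0]},{"travel":[0,0,0],"rot":[0,0,0]},{"travel":[0,0,0],"rot":[0,0,0]},{"travel":[0,0,0],"rot":[0,0,0]}]}}

```text
t: 9.98
tcp_pos: [0.5462, -0.0892, 0.2214]
orientation: [-0.001, 0.559, 0.829, -0.001]
ft_force: [-1.3, 0.7, -0.1]
width: 0.0002
grip_force: 0.0
```

```bash
python3 -c "
from h import *;rep()
from plant import optics
d=optics.read_camera('scene');b=d['color']
C=cloud(d);L=C[...,:2]-c;X=L@e;Y=L@n;Z=C[...,2]
for x0,s in((.1,1),(-.108,-1)):
  k=(d['depth']>0)&(abs(Y-s*.0375)<.022)&(abs(X-x0)<.045)&(Z>.07)&(Z<.115);print(s,k.sum(),np.percentile(X[k],[2,98]).round(4),np.percentile(Y[k],[2,98]).round(4),np.percentile(Z[k],98).round(4))
cv2.imwrite('pics/b3.png',cv2.resize(b[150:310,170:380],(600,457),interpolation=2))"
```

```text
t 9.97 X 0.0246 Y 0.0383 z 0.2214 F [-1.3  0.7 -0.1] w 0.0002
toolx in rack 1.0 -0.001 0.001 toolz [-0.002 -0.    -1.   ]
1 763 [0.073  0.1341] [0.0173 0.0544] 0.103
-1 393 [-0.136 -0.083] [-0.0572 -0.0206] 0.093
```

View pics/b3.png

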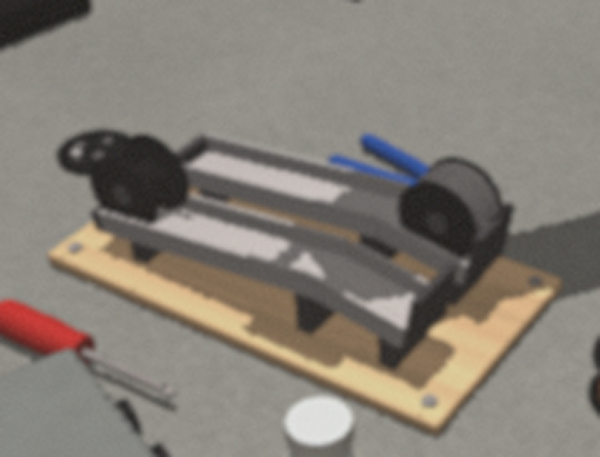

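The full reel is seated at (450,210) against the end stop. The empty spool and the bystanders in view are where they were, and the tool is clear.

```bash
python3 -c "
from plant import r
print(r.close_job())"
```

```text
the job is handed in; nothing more can be done
None
```

I pushed the full reel over the crest; it now sits in the dip against the end stop, with the empty spool still in place and the gripper clear, and I handed the job in at about 10 s.

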